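# Secure the jigger in the bar caddy and lift the caddy level

### The arm

A 6-joint arm with a two-finger parallel gripper is mounted at the origin on a cart in front of the work surface, level with it; the furniture and walls round the work are solid. World frame = base frame: x ahead of the robot, y to its left, z up, the work surface at z = 0. Lengths are in m, angles in degrees, forces in N, time in s.
With the tool pointing down it reaches from about 0.375 to 0.9 m from the base axis. Payload 3.1 kg.
Tool frame: the origin (TCP) lies on the centre line of the jaws, within the pads' length; the fingertips stand 11 mm ahead of it and the grasp point (between the pads) lies 8 mm behind it; z points along the fingers, y is the line along which they close (so a half turn about z gives the same grasp; the last joint's range is limited). The gripper opens to 87 mm and grips with 3 to 60 N. Pads are 19 mm wide; open, the fingers measure 117 mm over their backs; the gripper's body (75 mm by 190 mm) begins 51 mm behind the grasp point.
Start: joints at [-83.91, 30.224, 82.088, -0, 67.689, -10.227], TCP at [0.176, -0.6, 0.234] pointing down, gripper open.
Joint ranges: [-176.69, 176.69], [-43.24, 126.21], [12.49, 139.97], [-82, 262], [0, 151.66], [-163.58, 163.58]. Speed limits (degrees/s): [159.86, 159.86, 180, 180, 180, 180].

### API

Orientations are given as a 3x3 rotation matrix whose columns are the frame's x, y, z axes.
In Python, from rig import * gives the robot as it stands.
- The arm moves only by the shell command python3 -m inch 'ROWS'. ROWS is JSON, a list of rows, each an object of numbers: "gripper": the opening in per cent of the stroke, from 0 (shut) to 100 (fully open); "dx", "dy", "dz": the shift along the tool's x, y, z in mm; "turn": the turn about the tool's z in rad. A call has 1 to 12 rows; each row is the pose to reach, as a shift and turn from the pose commanded when the call began, along the tool's axes at that moment; what a row does not reach only later rows make up. A row lasts 1/10 s, in which the tool goes at most 50 mm and 8.59 degrees, less where a joint would pass 70% of its speed; a pose out of reach is approached as far as the arm can. A call with a gripper value outside its range is refused whole. The fingers move at their own pace and stop on an object; the grip force is fixed at half the most. Time passes only in rows, so rows that repeat a pose let the fingers close. It gives the time, the measured TCP pose, the force and the opening at its end, in the units of the state.
- read_state(): the state, without advancing time (a new reading comes with each control period).
- capture(name): name is "scene" or "side" or "wrist"; returns the picture (420x560x3 uint8, red, green, blue); there is no depth.
- get_calibration(name): a dict with "camera_matrix" (3x3 intrinsics, pixels), "world_to_cam" (4x4, takes a point from world to camera coordinates); the wrist camera has in their place "T_tool_cam" (4x4, takes a point from camera to tool coordinates, whose origin is the TCP and whose axes are the flange's). Camera axes: x right, y down, z forward; pixel columns grow to the right and rows downward; lengths in m; the calibration is good to about 2 mm. A picture is of the moment at which its call begins: read the wrist's pose just before it. get_calibration takes no time and is no camera call.
- hand_in(): hands the job in, once; it reports no verdict.
Trained networks look in the newest picture that a camera, given by its name, has taken for a name from the list of things; names that differ only in an ending like _2 or _b are one class to them, and where a whole thing is asked for, a point or a joint stands for the part that bears it (a point fixed in the world has none). Each returns a list of dicts, best first, with "score" (0 to 1); they miss things now and then, are a little off and sometimes report something else, mostly with a low value. They report only what shows in the picture. A call takes as long as a camera call. They do not tell look-alikes from the thing itself.
- recognise(camera, query): "extent" ([centre column, centre row, width, height] in pixels, round what is visible of it).
The state is a dict: "time_s": time; "joint_positions": joint angles; "qvel": joint speeds; "tau": joint torques, N m; "position": TCP position; "tcp_rot": TCP orientation; "force": force on the tool from outside, world axes, zero at the start; "moment": the same for the moment, N m; "opening": opening from 0.0 (shut) to 1.0 (fully open).
Only numpy, scipy, OpenCV 4.12 (cv2) and the standard library are available. Lean on these libraries where they do the work, as an engineer would, in place of code of your own. Each camera call takes 0.05 s, during which the arm holds its last target. There are 200 camera calls.

### The job

Get the bar caddy ready to carry: slide its upright metal fence in until it presses the jigger firmly against the caddy's centre block, so that the jigger cannot shift. Then take the caddy by the bar on its stem, lift it about 10 cm clear of the worktop and finish while still holding it there, level and still, with the jigger snug and the jigger and bottle stopper both standing upright in it. Do not tip the caddy on the way, and leave everything else on the worktop where it is.

Things in the scene. Friction and masses are not known exactly. Their poses are not given: they have to be found in the camera images.
- caddy: Dark wood bar caddy, 200 (x) x 90 (y) mm, 0.8 kg loaded, loose. Origin: centre of underside, z up. Floor at 10 mm, lip to 22 mm; in the middle a wooden centre block (24 along x, 64 along y, top at 60 mm) with a 12 mm steel stem up to a grip bar. Jigger on the +x side, sliding fence beyond it; stopper on the -x side. Pushed sideways by over about 5 N the caddy slides on the worktop
- caddy_grip (a point): Centre of the caddy's grip bar, 132 mm above its underside. The bar is 56 mm long (along x), 14 mm thick (along y), 24 mm high; axes as the caddy's
- fence_face (a point): Point on the outer (+x) face of the caddy's sliding fence, mid-width, 55.5 mm above the caddy's underside; axes as the caddy's. The fence is an upright steel plate 5 mm thick, 70 mm across (y), from 10.5 to 68.5 mm above the underside; it stays where it is left (friction about 1.2 N). Push here toward the caddy's -x
- fence_plate (a joint): Travel of the fence in m: 0 fully open (70 mm clear between fence and centre block), growing as it slides in (caddy's -x); clear gap = 0.070 - value. At about 0.026 the 44 mm jigger is clamped between fence and centre block
- jigger: Brass hourglass-shaped jigger standing in the caddy between centre block and fence, 44 mm across, 91 mm high, about 0.12 kg, loose; origin: centre of its underside, z up
- jigger_mid (a point): Centre of the jigger, half-way up (45.5 mm above its underside); z along its axis
- stopper_mid (a point): Centre of the brass and black rubber bottle stopper standing on its knob in the other half of the caddy, 35 mm across, 51 mm high, loose; half-way up, z along its axis
- lemon_a_mid (a point): Centre of a lemon (55x75x54 mm) on the worktop to the right; not to be moved
- lemon_b_mid (a point): Centre of a lemon (57x76x56 mm) on the worktop to the left; not to be moved
- corkscrew_mid (a point): Centre of a folded corkscrew (18x115x12 mm) on the worktop behind and right of the caddy; not to be moved
- citrus_press_mid (a point): Centre of a metal lemon press (78x233x51 mm, lying) on the worktop to the left; not to be moved
- cork_mid (a point): Centre of a wine cork (23x45x23 mm) lying on the worktop to the right; not to be moved
Not all that is in view belongs to the job. Of the things like the jigger, leave any that is green; of the rest the smaller one is meant.

How it is judged:
By the outcome, as a careful person would: the job done as asked, in the order asked, and still so for the second after the job is handed in, while the arm keeps its last pose, push and grip.
It also fails if it takes over 53 s, if anything falls off the work surface, if the arm or the gripper's body presses on something with over 40 N, if the wrist force passes 120 N, or if a joint passes its speed limit or range.

## Working session

There is one attempt and no reset: what is moved stays moved. The work goes in short steps, Python scripts to look and compute and a shell command to move; the robot and the scene stay as the last step left them, time stands still between calls to the robot, and variables do not carry over. Pictures are saved under pics/ and viewed, on a budget of 10 in all, crops included, one or two more only if the job needs it, and the job is handed in when it is done.

```bash
ls; mkdir -p pics; python3 - <<'E'
from rig import *
import cv2,numpy as np
s=read_state();print(s['time_s'],s['position'],s['tcp_rot'],s['force'],s['opening'])
for c in("scene","side"):
    cv2.imwrite(f"pics/{c}0.png",cv2.cvtColor(capture(c),cv2.COLOR_RGB2BGR))
    for q in("caddy","caddy_grip","fence_plate","jigger","stopper_mid"):
        print(c,q,[(np.round(d['extent']).tolist(),round(d['score'],2)) for d in recognise(c,q)][:5])
a=[cv2.imread(f"pics/{c}0.png") for c in("scene","side")]
cv2.imwrite("pics/both0.png",cv2.resize(np.vstack(a),None,fx=.7,fy=.7))
print(get_calibration("wrist"))
E
```

```text
pics
0.0 [ 0.17555212 -0.59908653  0.23252766] [[ 9.59712155e-01  2.80984883e-01 -2.75138511e-04]
 [ 2.80984791e-01 -9.59709678e-01  2.20930964e-03]
 [ 3.56729520e-04 -2.19761106e-03 -9.99997522e-01]] [ 0.15816564 -0.03995199  0.12527828] 0.9967296269530806
scene caddy [([292.0, 270.0, 84.0, 95.0], 0.6), ([254.0, 370.0, 96.0, 83.0], 0.15)]
scene caddy_grip [([269.0, 179.0, 20.0, 11.0], 0.74), ([295.0, 270.0, 77.0, 96.0], 0.61)]
scene fence_plate [([318.0, 238.0, 18.0, 24.0], 0.7)]
scene jigger [([300.0, 192.0, 31.0, 55.0], 0.89), ([344.0, 296.0, 24.0, 46.0], 0.89), ([303.0, 241.0, 14.0, 30.0], 0.56)]
scene stopper_mid [([280.0, 282.0, 17.0, 23.0], 0.85)]
side caddy [([254.0, 236.0, 59.0, 63.0], 0.81)]
side caddy_grip [([255.0, 234.0, 60.0, 64.0], 0.64)]
side fence_plate []
side jigger [([284.0, 235.0, 12.0, 40.0], 0.85), ([262.0, 278.0, 19.0, 41.0], 0.75)]
side stopper_mid [([246.0, 240.0, 17.0, 23.0], 0.57), ([212.0, 282.0, 29.0, 31.0], 0.27)]
{'camera_matrix': array([[350.00059518,   0.        , 282.00789351],
       [  0.        , 350.00059518, 209.69139508],
       [  0.        ,   0.        ,   1.        ]]), 'T_tool_cam': array([[-0.00113224, -0.95883546, -0.28396   ,  0.07669239],
       [ 0.99999809, -0.00153824,  0.00120678, -0.00111956],
       [-0.00159391, -0.28395809,  0.95883537, -0.15310283],
       [ 0.        ,  0.        ,  0.        ,  1.        ]])}
```

View pics/scene0.png

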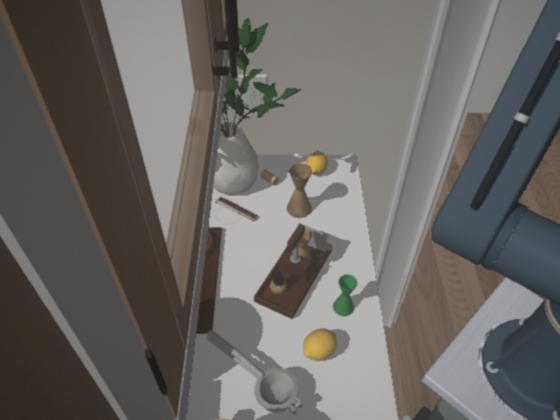

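View pics/side0.png

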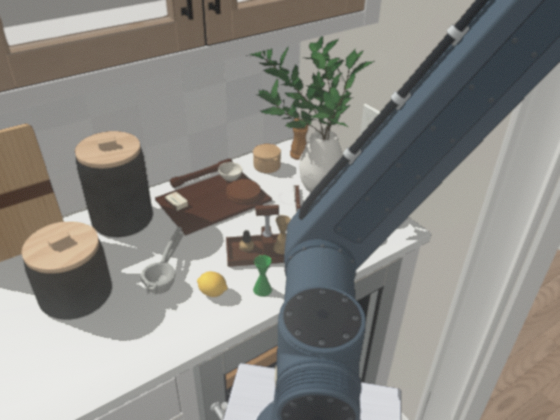

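The scene view shows three jigger-like things: large brass at (300,192) on the worktop, green at (344,296), and small brass at (303,241) standing in the caddy. The last fits, being not green and the smaller brass one. Next I triangulate and enlarge it to confirm.

```bash
cat > h.py <<'E'
from rig import *
import cv2,numpy as np
def P(c):
    k=get_calibration(c)
    if c=="wrist":
        s=read_state();T=np.eye(4);T[:3,:3]=s['tcp_rot'];T[:3,3]=s['position']
        W=np.linalg.inv(T@np.array(k['T_tool_cam']))
    else: W=np.array(k['world_to_cam'])
    return np.array(k['camera_matrix'])@W[:3]
def tri(Pa,a,Pb,b):
    X=cv2.triangulatePoints(Pa,Pb,np.array(a,float).reshape(2,1),np.array(b,float).reshape(2,1))[:,0]
    return X[:3]/X[3]
def proj(M,X):
    p=M@np.r_[X,1];return p[:2]/p[2]
def onz(M,uv,z):
    A=np.c_[M[:,0],M[:,1],-np.r_[uv,1]];return np.r_[np.linalg.solve(A,-(M[:,2]*z+M[:,3]))[:2],z]
def snap(c,n):
    M=P(c);im=cv2.cvtColor(capture(c),cv2.COLOR_RGB2BGR);cv2.imwrite(f"pics/{n}.png",im);return M,im
E
python3 - <<'E'
from h import *
np.set_printoptions(precision=3,suppress=True)
S,D=P("scene"),P("side")
print("jig",tri(S,(303,241),D,(284,235)),"stop",tri(S,(280,282),D,(246,240)),"grip",tri(S,(295,256),D,(267,211)))
for n,p in dict(bigj_base=(300,210),green=(344,310),lemA=(317,163),lemB=(320,345),cork=(270,177),csk=(237,208),press=(275,388),c1=(255,298),c2=(293,316),c3=(331,255),c4=(297,227),edgeR=(358,160),edgeN=(380,280),doorbottom=(390,325)).items(): print(n,onz(S,p,0.0))
a=cv2.imread("pics/scene0.png")[165:335,225:385];b=cv2.imread("pics/side0.png")[180:310,200:330]
cv2.imwrite("pics/crop.png",np.hstack([cv2.resize(a,(452,480),interpolation=3),cv2.resize(b,(340,480),interpolation=3)]))
E
```

```text
jig [0.494 0.125 0.056] stop [0.472 0.219 0.036] grip [0.472 0.178 0.117]
bigj_base [0.601 0.019 0.   ]
green [0.346 0.158 0.   ]
lemA [ 0.685 -0.136  0.   ]
lemB [0.329 0.252 0.   ]
cork [ 0.735 -0.011  0.   ]
csk [0.714 0.122 0.   ]
press [0.33  0.374 0.   ]
c1 [0.497 0.267 0.   ]
c2 [0.411 0.242 0.   ]
c3 [0.458 0.069 0.   ]
c4 [0.569 0.063 0.   ]
edgeR [ 0.615 -0.223  0.   ]
edgeN [0.338 0.046 0.   ]
doorbottom [0.257 0.12  0.   ]
```

View pics/crop.png

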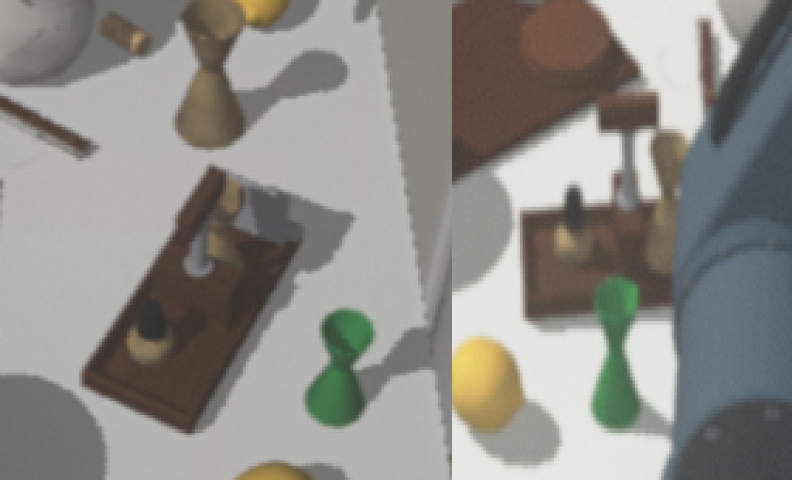

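The crop confirms it. The small brass jigger stands in the caddy behind the stem, with the fence beyond it at crop (265,215). The big brass one is on the worktop close to the fence end. Before swinging the arm, I check the wall on the right.

```bash
python3 - <<'E'
from h import *
np.set_printoptions(precision=3,suppress=True)
for c in("scene","side"):
    W=get_calibration(c)['world_to_cam'];W=np.array(W);print(c,"cam",-W[:3,:3].T@W[:3,3],"fwd",W[2,:3])
S,D=P("scene"),P("side")
a=cv2.imread("pics/scene0.png");b=cv2.imread("pics/side0.png")
for x,y,col in((.35,-.25,(0,0,255)),(.6,-.25,(0,200,0)),(.3,-.25,(255,0,0)),(.34,-.05,(255,0,255))):
    for M,im in((S,a),(D,b)):
        p=[tuple(int(v) for v in proj(M,np.array([x,y,z]))) for z in(-.3,0,.3,.6)]
        cv2.polylines(im,[np.array(p)],False,col,1)
        for q in p: cv2.circle(im,q,2,col,-1)
    print(x,y,proj(S,np.array([x,y,0.])),proj(D,np.array([x,y,0.])))
cv2.imwrite("pics/wall.png",np.hstack([a[:, :],b])[::1, ::1] if 0 else cv2.resize(np.hstack([a[:,160:],b[:,160:]]),(800,420)))
# big jigger, green in both
print("bigjig top/bottom scene", onz(S,(301,170),.13),onz(S,(300,212),0.0))
E
```

```text
scene cam [0.059 0.638 0.899] fwd [ 0.454 -0.484 -0.748]
side cam [-0.488 -0.017  0.9  ] fwd [ 0.774  0.121 -0.622]
0.35 -0.25 [449.293 205.918] [442.536 316.081]
0.6 -0.25 [368.779 157.776] [436.51 242.08]
0.3 -0.25 [467.207 216.629] [443.987 333.893]
0.34 -0.05 [405.222 254.301] [350.947 306.44 ]
bigjig top/bottom scene [0.604 0.018 0.13 ] [0.597 0.023 0.   ]
```

View pics/wall.png

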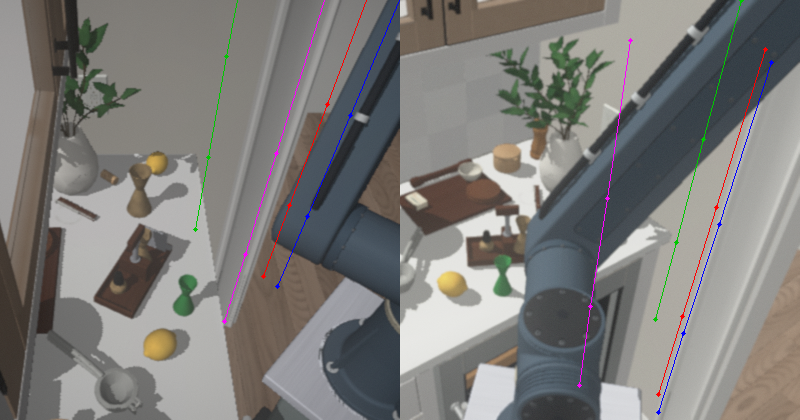

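Walls: the right end wall sits at y≈-0.25 and begins at about x≈0.38–0.4. I'll therefore retract and turn the wide gripper body tangential before swinging past it.

```bash
python3 -m inch '[{"dy":-45,"turn":-0.15},{"dy":-90,"turn":-0.3},{"dy":-135,"turn":-0.45},{"dy":-180,"turn":-0.6},{"dy":-215,"turn":-0.75,"dz":-20},{"dy":-230,"turn":-0.9,"dz":-40},{"dy":-230,"turn":-1.05,"dz":-40},{"dy":-230,"turn":-1.2,"dz":-40},{"dy":-230,"turn":-1.35,"dz":-40},{"dy":-230,"turn":-1.5,"dz":-40},{"dy":-230,"turn":-1.65,"dz":-40},{"dy":-230,"turn":-1.8,"dz":-40}]'
python3 - <<'E'
from h import *
np.set_printoptions(precision=3,suppress=True)
s=read_state();p=np.array(s['position']);R=np.array(s['tcp_rot']);print(p,s['joint_positions'])
print(R)
r=np.hypot(*p[:2]);a0=np.arctan2(p[1],p[0])
for k in range(1,13):
    a=a0+np.radians(6)*k
    q=np.array([.395*np.cos(a),.395*np.sin(a),p[2]])
    print(np.degrees(a).round(), (R.T@(q-p)*1000).round())
E
```

```text
[ 0.176 -0.6    0.234] [-83.91   30.22   82.088  -0.     67.688 -10.227]
[[ 0.96   0.281 -0.   ]
 [ 0.281 -0.96  -0.   ]
 [-0.     0.    -1.   ]]
-68.0 [  41. -232.   -0.]
-62.0 [  82. -239.   -0.]
-56.0 [ 122. -249.   -0.]
-50.0 [ 161. -264.   -0.]
-44.0 [ 197. -283.   -0.]
-38.0 [ 232. -305.   -0.]
-32.0 [ 264. -331.   -0.]
-26.0 [ 294. -361.   -0.]
-20.0 [ 320. -393.   -0.]
-14.0 [ 342. -427.   -0.]
-8.0 [ 361. -464.   -0.]
-2.0 [ 376. -503.   -0.]invalid input
```

```bash
python3 -m inch '[{"gripper":100,"dx":0,"dy":-45,"dz":0,"turn":-0.15},{"gripper":100,"dx":0,"dy":-90,"dz":0,"turn":-0.3},{"gripper":100,"dx":0,"dy":-135,"dz":0,"turn":-0.45},{"gripper":100,"dx":0,"dy":-180,"dz":0,"turn":-0.6},{"gripper":100,"dx":0,"dy":-215,"dz":-20,"turn":-0.75},{"gripper":100,"dx":0,"dy":-230,"dz":-40,"turn":-0.9},{"gripper":100,"dx":0,"dy":-230,"dz":-40,"turn":-1.05},{"gripper":100,"dx":0,"dy":-230,"dz":-40,"turn":-1.2},{"gripper":100,"dx":0,"dy":-230,"dz":-40,"turn":-1.35},{"gripper":100,"dx":0,"dy":-230,"dz":-40,"turn":-1.5},{"gripper":100,"dx":0,"dy":-230,"dz":-40,"turn":-1.65},{"gripper":100,"dx":0,"dy":-230,"dz":-40,"turn":-1.8}]'
cat > arc.py <<'E'
from h import *
np.set_printoptions(precision=3,suppress=True)
s=read_state();p=np.array(s['position']);R=np.array(s['tcp_rot']);print(p,s['joint_positions'],np.degrees(np.arctan2(R[1,1],R[0,1])))
a0=np.arctan2(p[1],p[0])
for k in range(1,13):
    a=a0+np.radians(5.5)*k
    q=np.array([.395*np.cos(a),.395*np.sin(a),.27])
    print(np.degrees(a).round(), (R.T@(q-p)*1000).round())
E
python3 arc.py
```

```text
time_s: 1.8
position: [0.111, -0.3791, 0.2738]
tcp_rot: [[-0.497, 0.868, 0.0], [0.868, 0.497, -0.001], [-0.001, -0.0, -1.0]]
force: [1.2, 0.5, 0.3]
opening: 1.002
[ 0.111 -0.379  0.274] [ -90.       8.715  109.778    0.002   61.47  -119.805] 29.804238722443497
-68.0 [-7. 37.  4.]
-63.0 [-10.  75.   4.]
-57.0 [-10. 113.   4.]
-52.0 [ -7. 151.   4.]
-46.0 [  1. 188.   4.]
-41.0 [ 12. 224.   4.]
-35.0 [ 26. 259.   4.]
-30.0 [ 44. 293.   4.]
-24.0 [ 65. 324.   4.]
-19.0 [ 88. 354.   4.]
-13.0 [115. 381.   4.]
-8.0 [144. 406.   4.]
```

```bash
python3 -m inch '[{"gripper":100,"dx":-7,"dy":37,"dz":0,"turn":-0.1},{"gripper":100,"dx":-10,"dy":75,"dz":0,"turn":-0.2},{"gripper":100,"dx":-10,"dy":113,"dz":0,"turn":-0.3},{"gripper":100,"dx":-7,"dy":151,"dz":0,"turn":-0.35},{"gripper":100,"dx":1,"dy":188,"dz":0,"turn":-0.4},{"gripper":100,"dx":12,"dy":224,"dz":0,"turn":-0.45},{"gripper":100,"dx":26,"dy":259,"dz":0,"turn":-0.5},{"gripper":100,"dx":44,"dy":293,"dz":0,"turn":-0.5},{"gripper":100,"dx":65,"dy":324,"dz":0,"turn":-0.5},{"gripper":100,"dx":88,"dy":354,"dz":0,"turn":-0.5},{"gripper":100,"dx":115,"dy":381,"dz":0,"turn":-0.5},{"gripper":100,"dx":144,"dy":406,"dz":0,"turn":-0.5}]'
cat > to.py <<'E'
import sys
from h import *
np.set_printoptions(precision=1,suppress=True)
s=read_state();p=np.array(s['position']);R=np.array(s['tcp_rot'])
q=np.array([float(v) for v in sys.argv[1:4]]);yaw=np.degrees(np.arctan2(R[1,0],R[0,0]))
d=(float(sys.argv[4])-yaw+180)%360-180
print("shift mm",R.T@(q-p)*1000,"turn rad",-np.radians(d).round(3),"xyaw",yaw,"J",np.array(s['joint_positions']))
E
python3 to.py 0.47 0.05 0.28 -77
```

```text
time_s: 3.0
position: [0.3946, -0.0528, 0.2739]
tcp_rot: [[-0.849, 0.529, 0.001], [0.529, 0.849, -0.001], [-0.001, 0.0, -1.0]]
force: [0.1, -0.7, 0.1]
opening: 1.0
shift mm [ -9.7 127.1  -6. ] turn rad -2.355 xyaw 148.09246966837813 J [-23.8   9.  109.4   0.   61.5 -81.9]
```

```bash
python3 -m inch '[{"gripper":100,"dx":-5,"dy":45,"dz":-5,"turn":0.14},{"gripper":100,"dx":-10,"dy":90,"dz":-10,"turn":0.28},{"gripper":100,"dx":-10,"dy":130,"dz":-15,"turn":0.42},{"gripper":80,"dx":-10,"dy":150,"dz":-20,"turn":0.56},{"gripper":60,"dx":0,"dy":160,"dz":-20,"turn":0.7},{"gripper":40,"dx":0,"dy":170,"dz":-20,"turn":0.785},{"gripper":0,"dx":0,"dy":170,"dz":-20,"turn":0.785},{"gripper":0,"dx":0,"dy":170,"dz":-20,"turn":0.785}]'
cat > look.py <<'E'
import sys,json
from h import *
n=sys.argv[1];M,im=snap("wrist",n);out={"P":M.tolist()}
for q in("caddy","caddy_grip","fence_plate","jigger","stopper_mid"):
    L=[(np.round(d['extent'],1).tolist(),round(d['score'],2)) for d in recognise("wrist",q)][:4];out[q]=L;print(q,L)
json.dump(out,open(n+".json","w"))
print(read_state()['position'])
E
python3 look.py w1
```

```text
time_s: 3.8
position: [0.4834, 0.0901, 0.2936]
tcp_rot: [[-0.23, 0.973, -0.0], [0.973, 0.23, -0.0], [-0.0, -0.0, -1.0]]
force: [-0.9, -0.7, -0.7]
opening: 0.629
caddy [([292.8, 101.6, 92.0, 187.2], 0.85)]
caddy_grip [([291.9, 102.1, 92.6, 183.8], 0.68)]
fence_plate [([298.8, 181.1, 77.4, 14.0], 0.65)]
jigger [([178.4, 92.7, 60.9, 41.5], 0.76), ([298.4, 143.3, 38.5, 42.0], 0.68), ([367.4, 258.2, 63.9, 66.5], 0.57)]
stopper_mid [([301.8, 58.1, 30.8, 33.7], 0.62)]
[0.48350927 0.08976449 0.2935957 ]
```

View pics/w1.png

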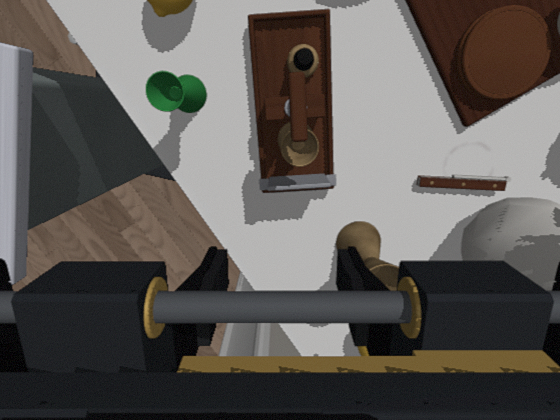

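The wrist view shows the caddy with lip corners at about (250,15), (328,11), (334,187) and (262,190). The grip bar runs from (298,70) to (299,140), the fence is at (299,181), the jigger at (298,143) and the big brass jigger at (365,250). One second view gives the heights.

```bash
python3 -m inch '[{"gripper":0,"dx":45,"dy":0,"dz":0,"turn":0},{"gripper":0,"dx":80,"dy":0,"dz":0,"turn":0},{"gripper":0,"dx":80,"dy":0,"dz":0,"turn":0},{"gripper":0,"dx":80,"dy":0,"dz":0,"turn":0}]'
python3 look.py w2
```

```text
time_s: 4.5
position: [0.4653, 0.1684, 0.2936]
tcp_rot: [[-0.229, 0.973, 0.0], [0.973, 0.229, -0.001], [-0.001, 0.0, -1.0]]
force: [0.5, -0.1, -0.0]
opening: 0.029
caddy [([291.9, 172.8, 87.4, 169.1], 0.82)]
caddy_grip [([292.6, 172.7, 87.3, 171.7], 0.64)]
fence_plate [([291.2, 171.8, 84.5, 171.8], 0.72), ([298.8, 244.8, 74.6, 20.7], 0.61)]
jigger [([182.6, 167.8, 57.1, 47.5], 0.94), ([299.4, 218.6, 37.3, 46.8], 0.62)]
stopper_mid [([302.4, 130.1, 30.1, 34.6], 0.58), ([443.4, 329.3, 21.1, 13.8], 0.49)]
[0.46573549 0.16734077 0.2935479 ]
```

View pics/w2.png

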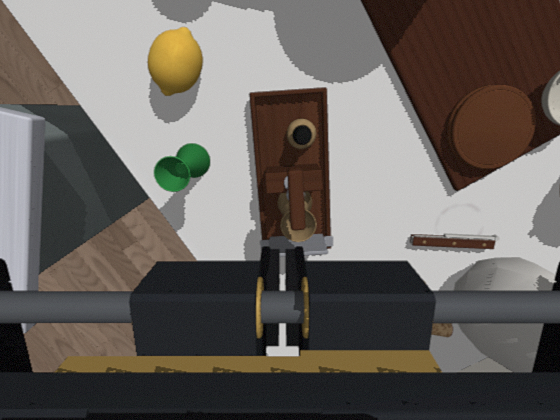

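```bash
python3 - <<'E'
from h import *
import json
np.set_printoptions(precision=4,suppress=True)
A,B=[np.array(json.load(open(f"w{i}.json"))["P"]) for i in(1,2)]
for n,a,b in(("barfar",(298,75),(296.5,170)),("barnear",(299,140),(297.5,229)),("stop",(301.8,58.1),(302.4,130.1)),("jig",(298.4,143.3),(299.4,218.6)),("fence",(298.8,181.1),(298.8,244.8)),("cornTL",(250,15),(250,94)),("cornTR",(328.5,11),(326.5,88)),("green",(178.4,92.7),(182.6,167.8))):
    print(n,tri(A,a,B,b))
c={}
for n,M,L in(("w1",A,[(250,15),(328.5,11)]),("w2",B,[(250,94),(326.5,88)])):
    X=[onz(M,p,.022) for p in L];print(n,X,np.linalg.norm(X[0]-X[1]))
    d=X[0]-X[1];print("y yaw?",np.degrees(np.arctan2(-d[1],-d[0])))
print("bigjig top",onz(A,(359,241),.13),onz(A,(359,241),.15))
a=cv2.imread("pics/w1.png")[0:280,220:440];b=cv2.imread("pics/w2.png")[75:275,225:355]
cv2.imwrite("pics/z.png",np.hstack([cv2.resize(a,(440,560),interpolation=2),cv2.resize(b,(364,560),interpolation=2)])[:, :800])
E
```

```text
barfar [0.4714 0.1936 0.1337]
barnear [0.4844 0.1426 0.1446]
stop [0.4751 0.2225 0.015 ]
jig [0.4896 0.135  0.0877]
fence [0.503  0.0887 0.0444]
cornTL [0.4085 0.249  0.0284]
cornTR [0.4914 0.2756 0.0145]
green [0.3528 0.1539 0.0546]
w1 [array([0.4085, 0.2504, 0.022 ]), array([0.4905, 0.2736, 0.022 ])] 0.08519157902163058
y yaw? 15.815498788844145
w2 [array([0.4071, 0.2488, 0.022 ]), array([0.4912, 0.2752, 0.022 ])] 0.08816754444450753
y yaw? 17.41901458479593
bigjig top [0.5654 0.0612 0.13  ] [0.559  0.0678 0.15  ]
```

View pics/z.png

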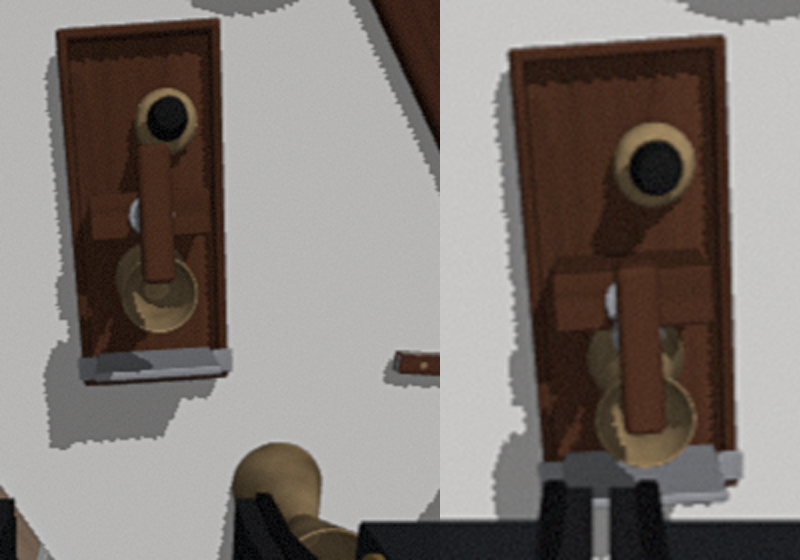

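```bash
python3 - <<'E'
from h import *
import json
np.set_printoptions(precision=4,suppress=True)
A,B=[np.array(json.load(open(f"w{i}.json"))["P"]) for i in(1,2)]
def z1(x,y): return (220+x/2,y/2)
def z2(x,y): return (225+(x-440)/2.8,75+y/2.8)
def yaw(M,a,b,z):
    p,q=onz(M,a,z),onz(M,b,z);d=q-p;return p,q,np.linalg.norm(d),np.degrees(np.arctan2(d[1],d[0]))
print("R1",yaw(A,z1(219,20),z1(228,345),.022));print("L1",yaw(A,z1(58,32),z1(84,372),.022))
print("R2",yaw(B,z2(724,38),z2(735,445),.022));print("L2",yaw(B,z2(511,52),z2(542,455),.022))
print("bar1",yaw(A,(298.5,72.5),(299,140.5),.144),"bar2near",onz(B,z2(643,432),.144))
print("barside edges1",yaw(A,z1(139,145),z1(143,281),.144),yaw(A,z1(173,145),z1(173,281),.144))
print("barside edges2",yaw(B,z2(619,270),z2(624,432),.144),yaw(B,z2(660,270),z2(664,432),.144))
print("fence top", yaw(A,z1(80,382),z1(232,372),.0685),yaw(A,z1(80,362),z1(232,350),.0685))
print("bigjig base",onz(A,z1(277,480),0),onz(A,z1(233,490),0),onz(A,z1(322,485),0),onz(A,z1(277,443),0))
E
```

```text
R1 (array([0.4913, 0.2748, 0.022 ]), array([0.544 , 0.1045, 0.022 ]), np.float64(0.17825771719886302), np.float64(-72.79452449812129))
L1 (array([0.4076, 0.2492, 0.022 ]), array([0.4616, 0.0678, 0.022 ]), np.float64(0.18929671488267683), np.float64(-73.43997775527782))
R2 (array([0.4913, 0.2746, 0.022 ]), array([0.543 , 0.1042, 0.022 ]), np.float64(0.17810213068897784), np.float64(-73.12405011428373))
L2 (array([0.4074, 0.2494, 0.022 ]), array([0.4573, 0.079 , 0.022 ]), np.float64(0.17749483835006438), np.float64(-73.67454537759612))
bar1 (array([0.4711, 0.1946, 0.144 ]), array([0.4846, 0.1422, 0.144 ]), np.float64(0.054145916747553875), np.float64(-75.56431335505634)) bar2near [0.4845 0.1421 0.144 ]
barside edges1 (array([0.464 , 0.1929, 0.144 ]), array([0.4783, 0.1407, 0.144 ]), np.float64(0.05417255172170904), np.float64(-74.63289723964623)) (array([0.4774, 0.1961, 0.144 ]), array([0.4908, 0.1436, 0.144 ]), np.float64(0.054143745651791524), np.float64(-75.64145206622294))
barside edges2 (array([0.4644, 0.1925, 0.144 ]), array([0.4785, 0.1407, 0.144 ]), np.float64(0.05368334173508645), np.float64(-74.76025395393269)) (array([0.4768, 0.1954, 0.144 ]), array([0.4912, 0.1437, 0.144 ]), np.float64(0.05369490392532757), np.float64(-74.4260985570704))
fence top (array([0.4609, 0.0726, 0.0685]), array([0.5415, 0.0973, 0.0685]), np.float64(0.08426999718783779), np.float64(17.083254293486565)) (array([0.4585, 0.0836, 0.0685]), array([0.5381, 0.1092, 0.0685]), np.float64(0.08360191053406564), np.float64(17.811992170491582))
bigjig base [0.6059 0.0191 0.    ] [0.5786 0.0051 0.    ] [0.6369 0.0226 0.    ] [0.5982 0.0446 0.    ]
```

Measured: bar centre ≈ (0.478,0.168), its top at 0.144–0.145 as expected, caddy x-axis yaw ≈ -73.5°. The big jigger base is at (0.606,0.02), close to the gripper body's footprint, so I'll yaw the tool 6° away from it while pushing.

```bash
python3 to.py 0.5081 0.0643 0.12 112.5
```

```text
shift mm [-109.9   18.   173.6] turn rad -0.165 xyaw 103.03768215341395 J [ 6.8 15.9 95.9 -0.  68.2 -6.2]
```

```bash
python3 -m inch '[{"gripper":0,"dx":-40,"dy":6,"dz":0,"turn":-0.08},{"gripper":0,"dx":-80,"dy":12,"dz":20,"turn":-0.165},{"gripper":0,"dx":-110,"dy":18,"dz":60,"turn":-0.165},{"gripper":0,"dx":-110,"dy":18,"dz":105,"turn":-0.165},{"gripper":0,"dx":-110,"dy":18,"dz":130,"turn":-0.165},{"gripper":0,"dx":-110,"dy":18,"dz":130,"turn":-0.165},{"gripper":0,"dx":-110,"dy":18,"dz":130,"turn":-0.165}]'
python3 look.py w3; python3 to.py 0.5081 0.0643 0.059 112.5
```

```text
time_s: 5.5
position: [0.5083, 0.0647, 0.1638]
tcp_rot: [[-0.383, 0.924, -0.0], [0.924, 0.383, -0.0], [0.0, -0.0, -1.0]]
force: [0.3, -0.4, -0.2]
opening: 0.009
caddy [([296.7, 98.2, 134.4, 196.5], 0.62)]
caddy_grip [([296.9, 98.1, 136.1, 196.2], 0.97)]
fence_plate [([288.0, 179.1, 109.8, 24.9], 0.85)]
jigger [([297.8, 121.5, 57.8, 55.9], 0.87), ([117.2, 27.5, 116.9, 55.0], 0.83), ([383.2, 304.9, 103.3, 115.9], 0.6)]
stopper_mid [([336.3, 12.0, 20.4, 24.0], 0.63)]
[0.50875533 0.06530745 0.16497514]
shift mm [ -0.5  -1.3 106. ] turn rad 0.002 xyaw 112.60277253977762 J [ -5.2  27.3 102.1   0.   50.4 -27.8]
```

View pics/w3.png

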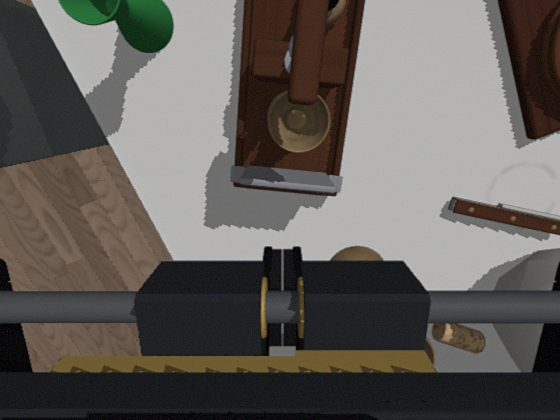

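Fence at (288,180), closed fingers at (282,255) just outside it. The big jigger's base shows at (358,255), behind the finger carriage. I'll descend in steps and watch the force.

```bash
python3 -m inch '[{"gripper":0,"dx":0,"dy":0,"dz":25,"turn":0},{"gripper":0,"dx":0,"dy":0,"dz":45,"turn":0},{"gripper":0,"dx":0,"dy":0,"dz":55,"turn":0},{"gripper":0,"dx":0,"dy":0,"dz":65,"turn":0},{"gripper":0,"dx":0,"dy":0,"dz":75,"turn":0},{"gripper":0,"dx":0,"dy":0,"dz":75,"turn":0}]'
python3 look.py w4
```

```text
time_s: 6.4
position: [0.5074, 0.0652, 0.0877]
tcp_rot: [[-0.384, 0.923, -0.002], [0.923, 0.384, 0.0], [0.001, -0.001, -1.0]]
force: [-0.8, -0.2, -0.5]
opening: 0.008
caddy [([305.8, 113.8, 178.5, 227.4], 0.79)]
caddy_grip [([303.6, 114.5, 178.3, 229.0], 0.68), ([311.1, 130.9, 92.5, 90.3], 0.62)]
fence_plate [([290.9, 206.6, 148.2, 40.5], 0.59), ([303.4, 114.2, 177.4, 227.9], 0.52)]
jigger [([309.7, 129.3, 94.6, 93.5], 0.83), ([100.8, 20.5, 79.3, 34.5], 0.57)]
stopper_mid []
[0.50832782 0.06509908 0.08907285]
```

View pics/w4.png

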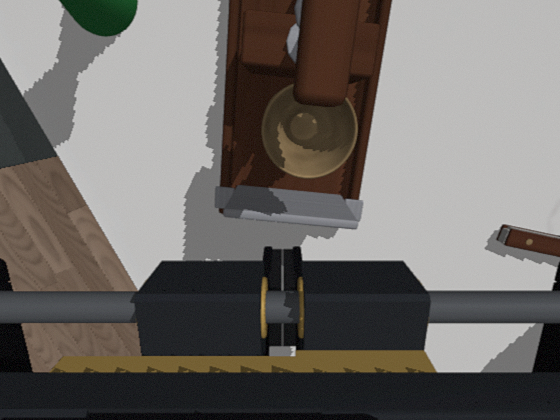

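```bash
python3 -m inch '[{"gripper":0,"dx":0,"dy":0,"dz":15,"turn":0},{"gripper":0,"dx":0,"dy":0,"dz":30,"turn":0},{"gripper":0,"dx":0,"dy":0,"dz":30,"turn":0},{"gripper":0,"dx":4,"dy":0.4,"dz":30,"turn":0},{"gripper":0,"dx":8,"dy":0.8,"dz":30,"turn":0},{"gripper":0,"dx":11,"dy":1.2,"dz":30,"turn":0},{"gripper":0,"dx":14,"dy":1.5,"dz":30,"turn":0},{"gripper":0,"dx":17,"dy":1.8,"dz":30,"turn":0},{"gripper":0,"dx":20,"dy":2.1,"dz":30,"turn":0},{"gripper":0,"dx":23,"dy":2.4,"dz":30,"turn":0},{"gripper":0,"dx":25,"dy":2.6,"dz":30,"turn":0},{"gripper":0,"dx":25,"dy":2.6,"dz":30,"turn":0}]'
python3 look.py w5
```

```text
time_s: 7.9
position: [0.5007, 0.0896, 0.0585]
tcp_rot: [[-0.384, 0.923, -0.0], [0.923, 0.384, 0.0], [0.0, 0.0, -1.0]]
force: [0.7, -0.5, -0.5]
opening: 0.004
caddy [([305.1, 131.4, 206.1, 259.2], 0.61)]
caddy_grip []
fence_plate [([287.4, 235.2, 165.1, 49.3], 0.62), ([534.2, 284.3, 39.8, 14.6], 0.57)]
jigger [([305.5, 198.3, 109.0, 135.0], 0.63), ([59.2, 40.0, 116.6, 76.8], 0.62)]
stopper_mid []
[0.50041013 0.08923283 0.05839443]
```

View pics/w5.png

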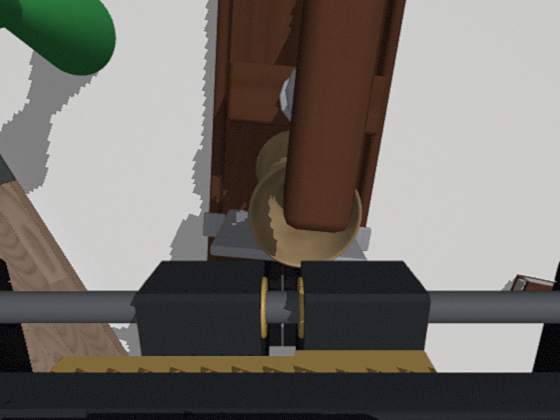

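The fence is following the fingers: its wings, at (213,222) and (365,238), have moved in from the caddy's end, about 10 mm from clamping. I continue slowly on force.

```bash
cat > f.py <<'E'
from h import *
L=[];
for i in range(3):
    capture("wrist");s=read_state();L.append(s['force'])
f=np.mean(L,0);p=np.array(s['position']);d=p[:2]-[.478,.167];u=np.array([.284,-.959])
print("x_c mm",1000*d@u,"F along +x_c",f[:2]@u,"lat",f[:2]@[.959,.284],"Fz",f[2],"mom",s['moment'],s['time_s'])
E
python3 -m inch '[{"gripper":0,"dx":2,"dy":0.2,"dz":0,"turn":0},{"gripper":0,"dx":4,"dy":0.4,"dz":0,"turn":0},{"gripper":0,"dx":6,"dy":0.6,"dz":0,"turn":0},{"gripper":0,"dx":7,"dy":0.7,"dz":0,"turn":0},{"gripper":0,"dx":7,"dy":0.7,"dz":0,"turn":0}]';python3 f.py
python3 -m inch '[{"gripper":0,"dx":0.5,"dy":0,"dz":0,"turn":0},{"gripper":0,"dx":1,"dy":0.1,"dz":0,"turn":0},{"gripper":0,"dx":1,"dy":0.1,"dz":0,"turn":0}]';python3 f.py
python3 -m inch '[{"gripper":0,"dx":0.5,"dy":0,"dz":0,"turn":0},{"gripper":0,"dx":1,"dy":0.1,"dz":0,"turn":0},{"gripper":0,"dx":1,"dy":0.1,"dz":0,"turn":0}]';python3 f.py
```

```text
time_s: 8.7
position: [0.4985, 0.096, 0.0585]
tcp_rot: [[-0.384, 0.923, -0.0], [0.923, 0.384, -0.0], [0.0, -0.0, -1.0]]
force: [-0.8, -1.1, -0.8]
opening: 0.002
x_c mm 73.88120319137971 F along +x_c 1.0058497690817068 lat -0.6610803534478048 Fz -0.49259899512878275 mom [-0.17694264 -0.11610934  0.04181426] 8.85
time_s: 9.15
position: [0.4983, 0.0969, 0.0586]
tcp_rot: [[-0.384, 0.923, -0.0], [0.923, 0.384, -0.0], [-0.0, -0.0, -1.0]]
force: [-0.3, -2.4, -1.7]
opening: 0.005
x_c mm 73.04227385092686 F along +x_c 2.341614314230213 lat -0.8896494612071332 Fz -0.3183052658836546 mom [-0.45542795 -0.11841576  0.01290769] 9.3
time_s: 9.6
position: [0.498, 0.0979, 0.0585]
tcp_rot: [[-0.384, 0.923, -0.0], [0.923, 0.384, 0.0], [0.0, -0.0, -1.0]]
force: [0.6, -1.8, -1.3]
opening: 0.005
x_c mm 71.92169858310042 F along +x_c 2.939129387458692 lat -1.3483732718977155 Fz -0.1785350347625232 mom [-0.35453018 -0.02467335 -0.00390536] 9.75
```

```bash
python3 -m inch '[{"gripper":0,"dx":0.5,"dy":0,"dz":0,"turn":0},{"gripper":0,"dx":0.5,"dy":0,"dz":0,"turn":0}]'>/dev/null;python3 f.py
python3 -m inch '[{"gripper":0,"dx":0.5,"dy":0,"dz":0,"turn":0},{"gripper":0,"dx":0.5,"dy":0,"dz":0,"turn":0}]'>/dev/null;python3 f.py;python3 look.py w6
```

```text
x_c mm 71.48491505575603 F along +x_c 2.335426501250914 lat -0.7381728660151058 Fz -0.5219458860255034 mom [-0.38675195 -0.06951567 -0.02321925] 10.1
x_c mm 71.19882973583788 F along +x_c 3.4609930549348484 lat -1.221259612220825 Fz -0.3046014338737271 mom [-0.74398796 -0.0676657  -0.00953552] 10.45
caddy [([305.4, 138.4, 206.7, 276.8], 0.67)]
caddy_grip [([304.1, 138.1, 204.6, 275.8], 0.83), ([303.0, 214.9, 109.6, 129.2], 0.16)]
fence_plate [([287.9, 237.2, 169.6, 49.1], 0.93)]
jigger [([303.6, 214.0, 108.5, 130.8], 0.87), ([60.0, 48.2, 119.9, 89.9], 0.82)]
stopper_mid [([286.6, 233.4, 165.0, 47.9], 0.38)]
[0.49779768 0.09867647 0.05854312]
```

View pics/w6.png

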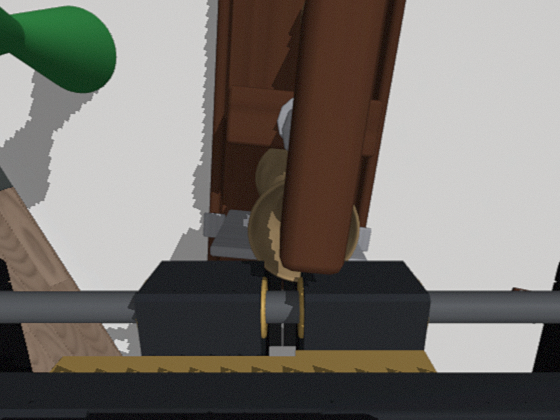

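```bash
python3 -m inch '[{"gripper":0,"dx":0.4,"dy":0,"dz":0,"turn":0},{"gripper":0,"dx":0.4,"dy":0,"dz":0,"turn":0}]'>/dev/null;python3 f.py
python3 -m inch '[{"gripper":0,"dx":0.4,"dy":0,"dz":0,"turn":0},{"gripper":0,"dx":0.4,"dy":0,"dz":0,"turn":0}]'>/dev/null;python3 f.py
```

```text
x_c mm 70.7296488960304 F along +x_c 4.447127100597146 lat -0.7673727622882851 Fz -1.3390470794562317 mom [-0.85491787 -0.25024723 -0.01394794] 11.1
x_c mm 70.24089860801205 F along +x_c 4.671900454215003 lat -0.12667460386678894 Fz -2.0507540355451668 mom [-0.71383802 -0.33753807 -0.00091199] 11.45
```

```bash
python3 -m inch '[{"gripper":0,"dx":-2,"dy":0,"dz":0,"turn":0},{"gripper":0,"dx":-6,"dy":0,"dz":0,"turn":0},{"gripper":0,"dx":-12,"dy":0,"dz":0,"turn":0},{"gripper":0,"dx":-16,"dy":0,"dz":-25,"turn":0},{"gripper":0,"dx":-16,"dy":0,"dz":-65,"turn":0},{"gripper":0,"dx":-16,"dy":0,"dz":-110,"turn":0},{"gripper":0,"dx":-16,"dy":0,"dz":-155,"turn":0},{"gripper":0,"dx":-16,"dy":0,"dz":-195,"turn":0},{"gripper":0,"dx":-16,"dy":0,"dz":-235,"turn":0},{"gripper":0,"dx":-16,"dy":0,"dz":-235,"turn":0},{"gripper":0,"dx":-16,"dy":0,"dz":-235,"turn":0}]'
python3 look.py w7; python3 - <<'E'
import cv2,numpy as np
a=cv2.imread("pics/w7.png")[0:260,200:400];cv2.imwrite("pics/z7.png",cv2.resize(a,(461,600),interpolation=2))
E
```

```text
time_s: 12.55
position: [0.5036, 0.0848, 0.2945]
tcp_rot: [[-0.384, 0.923, 0.002], [0.923, 0.384, 0.0], [-0.001, 0.002, -1.0]]
force: [-0.7, 0.6, -0.5]
opening: 0.008
caddy [([291.9, 92.7, 99.4, 185.3], 0.85)]
caddy_grip [([292.8, 92.7, 96.7, 185.3], 0.6)]
fence_plate [([284.0, 152.9, 76.0, 19.2], 0.93)]
jigger [([173.8, 62.4, 62.8, 53.0], 0.98), ([333.9, 242.2, 41.5, 37.4], 0.85), ([287.9, 130.1, 39.3, 38.2], 0.71)]
stopper_mid [([305.8, 51.6, 32.1, 33.2], 0.97)]
[0.5028122  0.08476107 0.29208724]
```

View pics/z7.png

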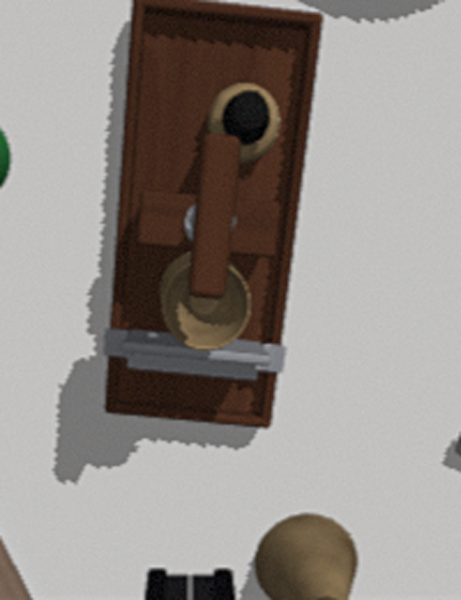

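```bash
python3 - <<'E'
from h import *
import json
np.set_printoptions(precision=4,suppress=True)
M=np.array(json.load(open("w7.json"))["P"])
z=lambda x,y:(200+x*200/461,y*260/600)
u=np.array([.284,-.959]);
c1,c2=onz(M,z(134,1),.022),onz(M,z(321,14),.022);c3=onz(M,z(270,426),.022);c4=onz(M,z(107,411),.022);print(c1,c2,c3,c4)
d=(c3-c2)[:2];e=(c4-c1)[:2];print("yaws",np.degrees(np.arctan2(d[1],d[0])),np.degrees(np.arctan2(e[1],e[0])),np.linalg.norm(d))
cen=(c1+c2+c3+c4)[:2]/4;print("centre",cen)
for n,p,h in(("jig rim",z(206,299),.101),("rim far",z(206,347),.101),("rim near",z(208,250),.101),("fence out top",z(194,377),.0685),("fence inner",z(194,358),.0685),("blk far edge",z(180,192),.06),("blk near edge",z(165,246),.06),("bar far",z(222,136),.144),("bar near",z(209,296),.144)):
    X=onz(M,p,h);print(n,X,"x_c",1000*(X[:2]-cen)@u)
E
```

```text
[0.4073 0.2479 0.022 ] [0.4903 0.2765 0.022 ] [0.5489 0.0872 0.022 ] [0.4649 0.0613 0.022 ]
yaws -72.78889528166411 -72.85894726136506 0.19809268888055084
centre [0.4779 0.1682]
jig rim [0.4876 0.1396 0.101 ] x_c 30.17965166576088
rim far [0.4953 0.1212 0.101 ] x_c 50.04315499494643
rim near [0.4807 0.1581 0.101 ] x_c 10.483791865927829
fence out top [0.4978 0.1027 0.0685] x_c 68.46485919869956
fence inner [0.4943 0.111  0.0685] x_c 59.588769374081735
blk far edge [0.4602 0.1766 0.06  ] x_c -13.01020091095332
blk near edge [0.4627 0.1522 0.06  ] x_c 11.009454632922303
bar far [0.4693 0.195  0.144 ] x_c -28.075325190476853
bar near [0.4862 0.1432 0.144 ] x_c 26.33317062397269
```

The zoomed view shows the jigger held between centre block and fence, with the jigger and stopper upright. The caddy is still centred at (0.478,0.168). The push reached about 4.5 N with the fence face at about x_c 60–61 mm, matching the clamped value of 61 mm. Now I go to the grip bar.

```bash
python3 to.py 0.478 0.168 0.20 106.5;python3 to.py 0.478 0.168 0.124 106.5
```

```text
shift mm [86.2  9.3 92.2] turn rad 0.106 xyaw 112.57110176618811 J [ -3.   17.4  94.    0.   68.8 -25.6]
shift mm [ 86.1   9.5 168.2] turn rad 0.106 xyaw 112.57110176618811 J [ -3.   17.4  94.    0.   68.8 -25.6]
```

```bash
python3 -m inch '[{"gripper":60,"dx":30,"dy":3,"dz":0,"turn":0.05},{"gripper":60,"dx":65,"dy":6,"dz":20,"turn":0.106},{"gripper":60,"dx":86,"dy":9.4,"dz":50,"turn":0.106},{"gripper":60,"dx":86,"dy":9.4,"dz":90,"turn":0.106},{"gripper":60,"dx":86,"dy":9.4,"dz":92,"turn":0.106},{"gripper":60,"dx":86,"dy":9.4,"dz":92,"turn":0.106},{"gripper":60,"dx":86,"dy":9.4,"dz":92,"turn":0.106}]'
python3 to.py 0.478 0.168 0.124 106.5; python3 look.py w8
```

```text
time_s: 13.55
position: [0.4806, 0.1676, 0.2028]
tcp_rot: [[-0.283, 0.959, 0.003], [0.959, 0.283, 0.0], [-0.0, 0.003, -1.0]]
force: [-0.3, 0.1, 0.2]
opening: 0.544
shift mm [ 1.2 -2.6 78.8] turn rad -0.001 xyaw 106.45925997430277 J [  6.6  23.8 100.6  -0.   55.5  -9.8]
caddy [([279.5, 181.0, 98.4, 203.4], 0.65)]
caddy_grip [([280.7, 180.5, 102.4, 206.0], 0.74)]
fence_plate [([281.1, 251.9, 92.0, 26.4], 0.89), ([134.2, 37.2, 74.7, 74.3], 0.16)]
jigger [([283.2, 242.4, 44.6, 61.5], 0.96), ([137.6, 174.8, 88.1, 67.9], 0.94), ([339.4, 340.4, 35.9, 32.6], 0.93), ([277.9, 178.8, 103.0, 206.3], 0.67)]
stopper_mid [([292.5, 133.3, 42.3, 36.7], 0.59)]
[0.47982907 0.1676255  0.2025479 ]
```

View pics/w8.png

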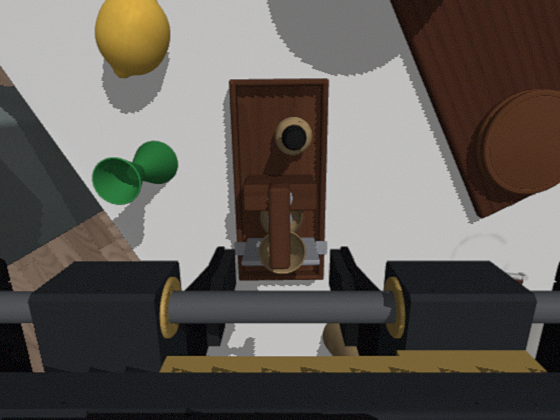

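The bar is at column 280 between the fingers at (215,280) and (350,280), aligned with the tool. I descend and grip.

```bash
python3 -m inch '[{"gripper":60,"dx":1,"dy":-1.5,"dz":25,"turn":0},{"gripper":60,"dx":1,"dy":-1.5,"dz":50,"turn":0},{"gripper":60,"dx":1,"dy":-1.5,"dz":68,"turn":0},{"gripper":60,"dx":1,"dy":-1.5,"dz":78,"turn":0},{"gripper":60,"dx":1,"dy":-1.5,"dz":78,"turn":0}]'
python3 -m inch '[{"gripper":35,"dx":0,"dy":0,"dz":0,"turn":0},{"gripper":28,"dx":0,"dy":0,"dz":0,"turn":0},{"gripper":24,"dx":0,"dy":0,"dz":0,"turn":0},{"gripper":20,"dx":0,"dy":0,"dz":0,"turn":0},{"gripper":15,"dx":0,"dy":0,"dz":0,"turn":0},{"gripper":5,"dx":0,"dy":0,"dz":0,"turn":0},{"gripper":0,"dx":0,"dy":0,"dz":0,"turn":0},{"gripper":0,"dx":0,"dy":0,"dz":0,"turn":0},{"gripper":0,"dx":0,"dy":0,"dz":0,"turn":0}]'
```

```text
time_s: 14.35
position: [0.4769, 0.1681, 0.1227]
tcp_rot: [[-0.284, 0.959, -0.002], [0.959, 0.284, -0.0], [0.0, -0.002, -1.0]]
force: [0.6, 0.0, -0.7]
opening: 0.6
time_s: 15.25
position: [0.4783, 0.1685, 0.1238]
tcp_rot: [[-0.284, 0.959, 0.002], [0.959, 0.284, 0.0], [-0.0, 0.002, -1.0]]
force: [2.2, 0.8, 1.0]
opening: 0.159
```

```bash
python3 -m inch '[{"gripper":0,"dx":0,"dy":0,"dz":-1,"turn":0},{"gripper":0,"dx":0,"dy":0,"dz":-3,"turn":0},{"gripper":0,"dx":0,"dy":0,"dz":-6,"turn":0},{"gripper":0,"dx":0,"dy":0,"dz":-10,"turn":0},{"gripper":0,"dx":0,"dy":0,"dz":-14,"turn":0},{"gripper":0,"dx":0,"dy":0,"dz":-17,"turn":0},{"gripper":0,"dx":0,"dy":0,"dz":-19,"turn":0},{"gripper":0,"dx":0,"dy":0,"dz":-20,"turn":0},{"gripper":0,"dx":0,"dy":0,"dz":-20,"turn":0}]'
python3 - <<'E'
from h import *
s=read_state();print(s['moment'],s['force'])
snap("side","s1");M,im=snap("wrist","w9")
a=cv2.imread("pics/s1.png")[150:290,200:340]
cv2.imwrite("pics/z9.png",np.hstack([cv2.resize(im,(440,330)),cv2.resize(a,(330,330),interpolation=2)]))
E
```

```text
time_s: 16.15
position: [0.4775, 0.1683, 0.1437]
tcp_rot: [[-0.284, 0.959, 0.0], [0.959, 0.284, 0.0], [-0.0, 0.0, -1.0]]
force: [-0.6, -0.8, -9.1]
opening: 0.156
[ 0.07709697 -0.11483425  0.01417054] [-0.57296177 -0.79344937 -9.07220023]
```

View pics/z9.png

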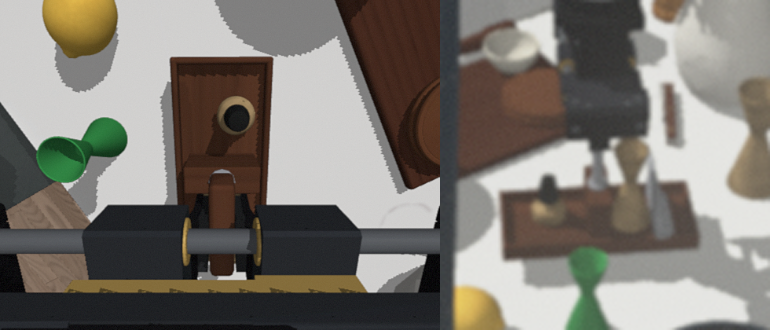

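The caddy hangs free (about 9 N), and the jigger and stopper are upright. I continue to 10 cm and settle.

```bash
python3 -m inch '[{"gripper":0,"dx":0,"dy":0,"dz":-2,"turn":0},{"gripper":0,"dx":0,"dy":0,"dz":-6,"turn":0},{"gripper":0,"dx":0,"dy":0,"dz":-13,"turn":0},{"gripper":0,"dx":0,"dy":0,"dz":-22,"turn":0},{"gripper":0,"dx":0,"dy":0,"dz":-32,"turn":0},{"gripper":0,"dx":0,"dy":0,"dz":-43,"turn":0},{"gripper":0,"dx":0,"dy":0,"dz":-54,"turn":0},{"gripper":0,"dx":0,"dy":0,"dz":-64,"turn":0},{"gripper":0,"dx":0,"dy":0,"dz":-72,"turn":0},{"gripper":0,"dx":0,"dy":0,"dz":-77,"turn":0},{"gripper":0,"dx":0,"dy":0,"dz":-80,"turn":0},{"gripper":0,"dx":0,"dy":0,"dz":-81,"turn":0}]'
python3 -m inch '[{"gripper":0,"dx":0,"dy":0,"dz":0,"turn":0},{"gripper":0,"dx":0,"dy":0,"dz":0,"turn":0},{"gripper":0,"dx":0,"dy":0,"dz":0,"turn":0},{"gripper":0,"dx":0,"dy":0,"dz":0,"turn":0},{"gripper":0,"dx":0,"dy":0,"dz":0,"turn":0}]'
python3 - <<'E'
from h import *
s=read_state();print(s['moment'],s['force'])
D,im=snap("side","s2");S,i2=snap("scene","c2");M,w=snap("wrist","w10")
a=im[120:290,190:360];b=i2[150:320,220:390]
cv2.imwrite("pics/z10.png",np.hstack([cv2.resize(a,(400,400),interpolation=2),cv2.resize(b,(400,400),interpolation=2)]))
# far lip edge ends in w9/w10 (tool frame same): compare tilt by template shift
p,q=[cv2.cvtColor(cv2.imread(f"pics/{n}.png"),6) for n in("w9","w10")]
t=p[60:240,200:360];r=cv2.matchTemplate(q[40:280,170:390],t,5);print(cv2.minMaxLoc(r)[1::2],"expect",(30,20))
E
```

```text
time_s: 17.45
position: [0.4774, 0.1683, 0.2247]
tcp_rot: [[-0.284, 0.959, -0.0], [0.959, 0.284, 0.0], [0.0, -0.0, -1.0]]
force: [-0.6, 0.6, -8.3]
opening: 0.157
time_s: 17.95
position: [0.4774, 0.1683, 0.2244]
tcp_rot: [[-0.284, 0.959, -0.0], [0.959, 0.284, -0.0], [0.0, -0.0, -1.0]]
force: [-0.7, 0.0, -9.7]
opening: 0.162
[ 0.0478133  -0.11997736  0.0226328 ] [-0.65718356  0.03253863 -9.65481596]
(0.9514773488044739, (30, 20)) expect (30, 20)
```

View pics/z10.png

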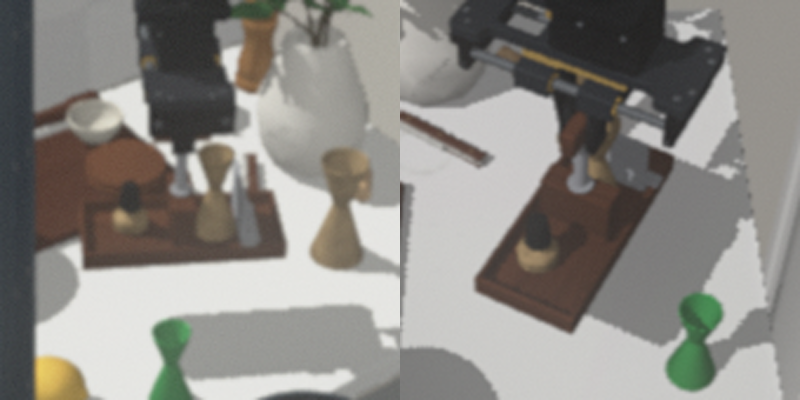

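```bash
python3 - <<'E'
from h import *
np.set_printoptions(precision=4,suppress=True)
S,D=P("scene"),P("side")
sd=lambda x,y:(190+x*.425,120+y*.425); sc=lambda x,y:(220+(x-400)*.425,150+y*.425)
print("stopper-end near corner (bottom)",tri(S,sc(573,331),D,sd(85,268)))
print("stopper-end near corner (lip)",tri(S,sc(572,319),D,sd(83,256)))
print("fence-end near corner (lip)",tri(S,sc(673,156),D,sd(283,243)))
E
```

```text
stopper-end near corner (bottom) [0.4069 0.2484 0.1056]
stopper-end near corner (lip) [0.4076 0.2492 0.1209]
fence-end near corner (lip) [0.4618 0.0637 0.123 ]
```

```bash
python3 -c "
from rig import *
print(hand_in())"
```

```text
the job is handed in; nothing more can be done
None
```

The fence is in against the jigger, and the caddy was handed in at about 18 s, held level about 10 cm above the worktop.

- **Clamping:** I pushed the fence with closed fingers from outside until the force reached about 4.5 N. The fingers' position put the fence face about 60–61 mm from the caddy centre, matching the 61 mm expected when clamped. The caddy did not shift measurably.
- **Lift:** I gripped the bar, with the opening reading 13.8 mm against the bar's 14 mm. The final load is about 9 N, against about 8 N expected for 0.8 kg, and steady.
- **Level:** Opposite ends of the lip measured 0.121 m and 0.123 m high, a tilt under 1°. The underside is at about 0.10 m.
- **Upright and still:** In the last pictures the jigger is upright between block and fence, and the stopper is standing. The caddy did not move in the grip as it rose.
- **Other things:** The green jigger and the large brass one look upright and undisturbed. I did not measure the lemons, cork, corkscrew and press again at the end.

One check disagreed. An overhead reading from the picture put the fence's outer top edge at about 68 mm instead of 61 mm. I judged that to be a misread edge and relied on the push force and finger position. I did not test the clamp again after letting go of the fence.

I viewed 15 pictures, 5 over the budget.

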